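Find the full supply tin and hold it over the packing carton

ROBOT

A 6-joint arm with a two-finger parallel gripper is mounted at the origin on the work surface. World frame = base frame: x ahead of the robot, y to its left, z up, the work surface at z = 0. Lengths are in m, angles in degrees, forces in N, time in s.
With the tool pointing down it reaches from about 0.275 to 0.85 m from the base axis. Payload 19 kg.
Tool frame: the origin (TCP) lies between the finger pads; the fingertips stand 14 mm ahead of it and the grasp point (between the pads) lies 5 mm behind it (r.tips_ahead is the distance from the TCP to the fingertips, in m); z points along the fingers, y is the line along which they close (so a half turn about z gives the same grasp; the last joint's range is limited). The gripper opens to 85 mm and grips with 20 to 120 N. Pads are 22 mm wide; open, the fingers measure 114 mm over their backs; the gripper's body (76 mm by 85 mm) begins 54 mm behind the grasp point. The pads swing forward as they close: fully open they stand 13 mm farther back than shut.
Start: joints at [-79.469, 8.623, 82.357, -0, 89.026, -7.678], TCP at [0.18, -0.546, 0.245] pointing down, gripper open.
Joint ranges: [-160.23, 160.23], [-39.13, 120.54], [6.94, 153.29], [-79.49, 259.48], [9.18, 160.14], [-161.06, 161.06]. Speed limits (degrees/s): [108.29, 108.29, 127.2, 172.46, 172.46, 172.46].

INTERFACE

Orientations are given as a 3x3 rotation matrix whose columns are the frame's x, y, z axes.
In Python, from rig import r, read_camera gives the robot as it stands. The module is installed in compiled form; this text tells all that it offers.
- The arm moves only by the tool apply_moves, never from a script. Its argument "increments" is a list of rows, each a list of 3 entries, a list of its own where there are three numbers: the opening, from 0 (shut) to 1 (fully open), then the shift along the tool's x, y, z scaled (see below), then the turn, a rotation vector about the tool's x, y, z scaled (see below). In form: [[gripper, [tx, ty, tz], [ax, ay, az]], ...]. A call has 1 to 12 rows; each row is the pose to reach, as a shift and turn from the pose commanded when the call began, along the tool's axes at that moment, turning the shorter way round; what a row does not reach only later rows make up. The controller multiplies each number of a shift by 0.12 m and each number of a turn by 180 degrees. A row lasts 1/10 s, in which the tool goes at most 50 mm and 8.59 degrees, less where a joint would pass 70% of its speed; a pose out of reach is approached as far as the arm can. A call with a number of a shift or a turn outside -1 to 1 is refused whole. A call with a gripper value outside its range is refused whole. The fingers move at their own pace and stop on an object; "force" is the grip in N (left out, the last holds). Time passes only in rows, so rows that repeat a pose let the fingers close. It gives the time, the measured TCP pose, the force, the opening and the grip force at its end, in the units of the state.
- r.read_state(): the state, without advancing time (a new reading comes with each control period).
- read_camera(name): name is "scene" or "top" or "wrist"; returns a dict with "frame" (480x640x3 uint8, red, green, blue), "K" (3x3 intrinsics, pixels), "dist" ([k1, k2, p1, p2, k3] as OpenCV has them; the pictures are not rectified), "eye" and "orientation" of the camera in the world. Camera axes: x right, y up, looking along -z (the intrinsics and any distortion apply to the point x, -y, -z); pixel columns grow to the right and rows downward; lengths in m; the calibration is good to about 2 mm. A picture is of the moment at which its call begins. There is no depth.
- r.close_job(): hands the job in; it is judged then, once.
The state is a dict: "clock": time; "qpos": joint angles; "joint_velocities": joint speeds; "joint_torque": joint torques, N m; "ee_pos": TCP position; "tcp_rot": TCP orientation; "contact_force": force on the tool from outside, world axes, zero at the start; "wrist_torque": the same for the moment, N m; "finger_gap": opening from 0.0 (shut) to 1.0 (fully open); "gripper_force": force on a finger pad.
Only numpy, scipy, OpenCV 4.12 (cv2) and the standard library are available. Lean on these libraries where they do the work, as an engineer would, in place of code of your own. Each camera call takes 0.05 s, during which the arm holds its last target. There are 200 camera calls.

TASK

Two equal-looking supply tins hang on the hook rack, one full and one empty: lift each up and off its peg and feel which is heavier. Leave the lighter tin standing upright on the cork pad, let go, and finish while still holding the heavier one upright and still over the middle of the open packing carton, just above its rim and touching neither carton nor anything else. Set tins down gently, never drop or topple one, and leave everything else on the table where it is.

Things in the scene. Friction and masses are not known exactly. Their poses are not given: they have to be found in the camera images.
- tin_a: One of two equal-looking metal tins, 50 x 50 x 90 mm tall, 0.1 to 0.55 kg, at least 0.13 kg apart. Origin: centre of underside; z up, +x to its back, where a steel eye (12 mm hole, 70 to 76 mm up, 35 mm behind the axis) sticks out 20 mm. Starts hung by the eye on a rack peg, underside 60 mm up, sides +-y free to grip from above; lift 20 mm straight up to free it. Either tin may hang on either peg.
- tin_b: One of two equal-looking metal tins, 50 x 50 x 90 mm tall, 0.1 to 0.55 kg, at least 0.13 kg apart. Origin: centre of underside; z up, +x to its back, where a steel eye (12 mm hole, 70 to 76 mm up, 35 mm behind the axis) sticks out 20 mm. Starts hung by the eye on a rack peg, underside 60 mm up, sides +-y free to grip from above; lift 20 mm straight up to free it. Either tin may hang on either peg.
- rack: Fixed steel hook rack, foot 100 x 360 x 12 mm, long along y, front (-x) to the robot. Origin: on the table under the pegs. Posts at y = +-165 mm; upper bar 12 mm thick, top 130 mm up, with two upright 7 mm pegs at x = 0, y = +-85 mm, ending 150 mm up, level with the hung tins' tops; lower bar 75 mm up backs the tins. A hung tin's axis is 37 mm in front (-x) of its peg.
- pad: Fixed cork desk pad, 160 (x) x 240 (y) x 4 mm thick, empty, with room for both tins side by side along its y. Origin: centre of its underside, on the table. It lies to the robot's left or right, the carton on the other side.
- carton: Fixed open cardboard packing carton, outside 150 (x) x 180 (y) x 100 mm tall, 5 mm walls, notebooks in the bottom. Origin: centre of its underside, on the table.
- glue_stick: Upright glue stick, 29 mm diameter, 95 mm tall. Origin: centre of its underside. Bystander, loose.
- crayon_box: Crayon box lying flat, 73 x 92 x 25 mm. Origin: centre of its underside. Bystander, loose.
- glue_bottle: White glue bottle, 52 mm diameter, 140 mm tall. Origin: centre of its underside. Bystander, loose.
- eraser: White block eraser lying flat, 24 x 60 x 14 mm. Origin: centre of its underside. Bystander, loose.
- tape_roll: Clear tape roll lying flat, 100 mm diameter, 48 mm tall. Origin: centre of its underside. Bystander, loose.
Mind the look-alikes: they are no part of the job. What is shaped like the tin_a but red is not meant.

How it is judged:
By the outcome, as a careful person would: the job done as asked, in the order asked, and still so for the second after the job is handed in, while the arm keeps its last pose, push and grip.
It also fails if it takes over 72 s, if anything falls off the work surface, if the arm or the gripper's body presses on something with over 40 N, if the wrist force passes 120 N, or if a joint passes its speed limit or range.

## Working session

There is one attempt and no reset: what is moved stays moved. The work goes in short steps, Python scripts to look and compute and a tool call to move; the robot and the scene stay as the last step left them, time stands still between calls to the robot, and variables do not carry over. Pictures are saved under pics/ and viewed, at most 10 in all, crops included, and the job is handed in when it is done.

Besides the shell and the picture viewer there is one more tool, called after "Emit:" as name([rows], argument=value, ...), one row to a line, values as JSON. apply_moves: Moves the arm, as the interface text tells. Shifts and turns lie within -1 to 1; 1 stands for 0.12 m of shift or 180 degrees of turn. Its arguments: {"type":"object","properties":{"increments":{"type":"array"},"force":{"type":"number"}},"required":["increments"]}

```bash
mkdir -p pics; python3 - <<'E'
from rig import r, read_camera
import cv2, numpy as np
s=r.read_state(); print(s)
for n in("scene","top"):
    c=read_camera(n); cv2.imwrite(f"pics/{n}0.png",c["frame"][:,:,::-1]); np.savez(f"{n}0.npz",**c)
    print(n,c["K"].tolist(),np.array(c["dist"]),c["eye"],np.array(c["orientation"]).tolist())
E
```

```text
{'clock': 0.0, 'qpos': array([-7.94687108e+01,  8.64936546e+00,  8.23908961e+01, -1.15118914e-03,
        8.90258473e+01, -7.67967575e+00]), 'joint_velocities': array([ 0.07413646, -0.03946311,  0.05340247,  0.06669161, -0.06875456,
        0.07229089]), 'joint_torque': array([-2.25592725e-03, -7.13066840e+01, -5.70868921e+01, -4.72598767e-04,
        8.66580085e-03,  2.61188200e-05]), 'ee_pos': array([ 0.17961282, -0.54599847,  0.24470954]), 'tcp_rot': array([[ 9.49912166e-01,  3.12516917e-01, -2.30636847e-04],
       [ 3.12516973e-01, -9.49911503e-01,  1.13071025e-03],
       [ 1.34281489e-04, -1.14615336e-03, -9.99999334e-01]]), 'contact_force': array([ 0.64184989, -0.37333747, -0.34957743]), 'wrist_torque': array([ 0.00296455, -0.00584787, -0.0500303 ]), 'gripper_force': 0.0, 'finger_gap': 1.002095144197371}
scene [[586.7848023084299, 0.0, 310.71444643009306], [0.0, 586.7848023084299, 249.52815776116552], [0.0, 0.0, 1.0]] [-0.17298535  0.          0.          0.          0.        ] [ 0.82838499 -0.69545728  0.80795117] [[0.8961671912663605, -0.3013927971395134, 0.3256481953430458], [0.4437017725853925, 0.6146849832310975, -0.652143472247301], [-0.003619710256788603, 0.7289202653394989, 0.6845890332710941]]
top [[620.6501675712594, 0.0, 314.0681943669834], [0.0, 620.6501675712594, 236.28630215288067], [0.0, 0.0, 1.0]] [0.03150282 0.         0.         0.         0.        ] [ 0.36611275 -0.01412967  1.21778711] [[0.024489782980585267, 0.9956633100486881, -0.08974866880602707], [-0.9996800120736489, 0.023821563423435232, -0.008509205397250254], [-0.006334350005578696, 0.0899283389091189, 0.9959280947292598]]
```

View pics/scene0.png

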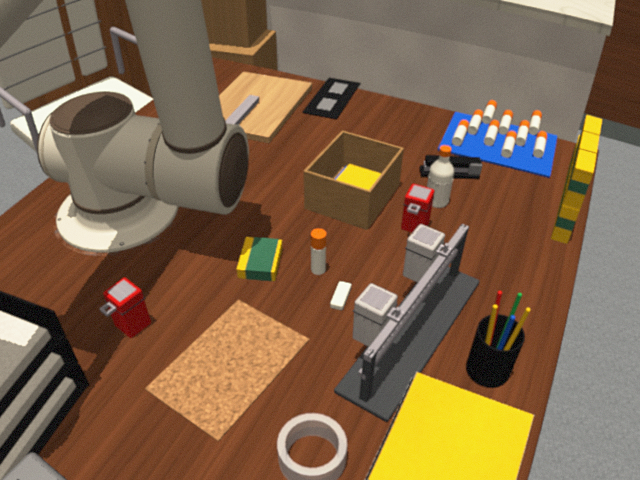

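View pics/top0.png

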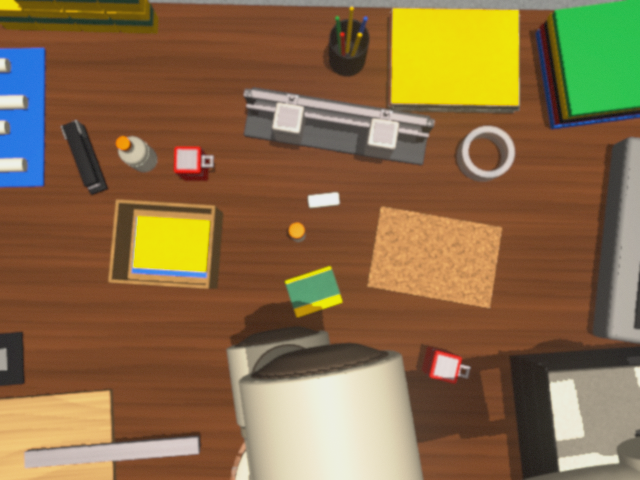

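The top view shows the two tin lids at about (288,117) and (383,132) on the rack. The pad is at (435,257), the carton rim spans (110–216, 201–288), and the red look-alikes are at (190,160) and (447,367). Next I measure these.

```bash
cat > h.py <<'E'
import cv2, numpy as np
def ray(c,px,z):
    """pixels -> points on plane z"""
    p=cv2.undistortPoints(np.float64(px).reshape(-1,1,2),c["K"],np.array(c["dist"])).reshape(-1,2)
    d=np.c_[p[:,0],-p[:,1],-np.ones(len(p))]@np.array(c["orientation"]).T
    e=np.array(c["eye"]); return e+d*((z-e[2])/d[:,2:])
def blob(mask,roi):
    x0,y0,x1,y1=roi; m=np.zeros(mask.shape,np.uint8); m[y0:y1,x0:x1]=mask[y0:y1,x0:x1]*255
    cs,_=cv2.findContours(m,cv2.RETR_EXTERNAL,cv2.CHAIN_APPROX_NONE)
    return max(cs,key=cv2.contourArea)
def show(n,c,con,z):
    q=ray(c,con.reshape(-1,2).astype(float),z)[:,:2]
    (x,y),(w,h),a=cv2.minAreaRect((q*1000).astype(np.float32)); print(n,round(x,1),round(y,1),"size",round(w,1),round(h,1),"ang",round(a,1))
E
python3 - <<'E'
from h import *
c=dict(np.load("top0.npz")); f=c["frame"]; hsv=cv2.cvtColor(f,cv2.COLOR_RGB2HSV).astype(int)
H,S,V=hsv[...,0],hsv[...,1],hsv[...,2]
lid=(S<40)&(V>185)
show("tinL",c,blob(lid,(265,95,312,135)),.15)
show("tinR",c,blob(lid,(362,112,405,152)),.15)
cork=(H>8)&(H<20)&(V>150)&(S>80)
show("pad",c,blob(cork,(350,190,520,320)),.004)
show("eraser",c,blob(lid,(300,185,350,212)),.014)
card=(V>85)&(S<190)
show("carton",c,blob((V>95),(100,190,225,295)),.1)
show("gluestick",c,blob((H<20)&(S>180)&(V>180),(280,215,315,245)),.095)
show("redL",c,blob(lid,(170,140,205,178)),.09)
g=cv2.resize(f[80:310,90:450],None,fx=2.2,fy=2.2,interpolation=cv2.INTER_CUBIC); cv2.imwrite("pics/crop.png",g[:600,:800,::-1])
E
```

```text
tinL 680.1 50.2 size 83.0 63.4 ang 81.2
tinR 653.0 -121.2 size 62.4 73.6 ang 1.2
pad 441.9 -240.0 size 242.3 163.2 ang 81.3
eraser 547.3 -20.0 size 23.4 59.5 ang 8.1
carton 450.5 270.3 size 188.6 227.4 ang 1.4
gluestick 478.9 27.7 size 27.4 27.3 ang 1.5
redL 605.2 234.3 size 29.9 31.5 ang 1.4
```

View pics/crop.png

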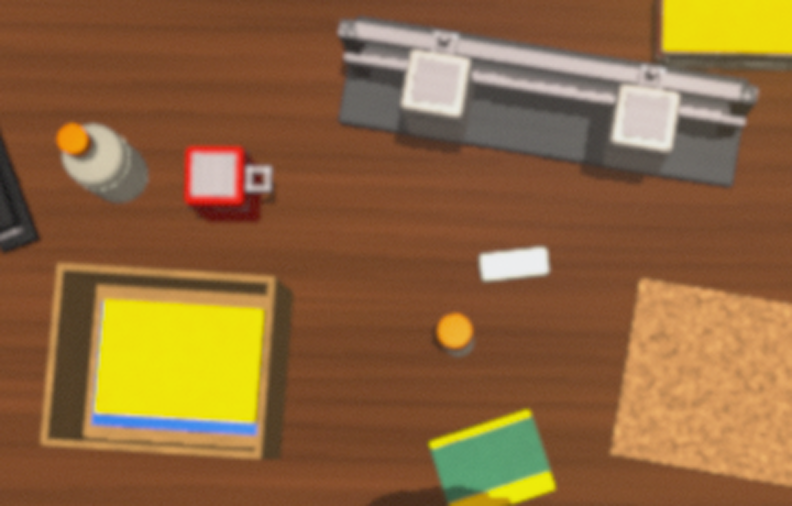

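The crop shows clean lid and carton corners. Left lid: (413,49),(470,53),(461,117),(402,112). Right lid: (622,84),(680,90),(670,152),(612,147). Carton rim: (58,263),(275,277),(262,458),(42,443).

```bash
python3 - <<'E'
from h import *
from rig import r
c=dict(np.load("top0.npz"))
def q(n,pts,z):
    w=ray(c,np.array(pts)/2.2+[90,80],z)[:,:2]*1000
    e=np.linalg.norm(np.roll(w,-1,0)-w,axis=1); u=w[1]-w[0]+w[2]-w[3]
    print(n,w.mean(0).round(1),"edges",e.round(1),"edge01 dir",np.degrees(np.arctan2(u[1],u[0])).round(1)); return w.mean(0)
a=q("L",[(413,49),(470,53),(461,117),(402,112)],.15)
b=q("R",[(622,84),(680,90),(670,152),(612,147)],.15)
d=b-a; print("row",d,np.linalg.norm(d),np.degrees(np.arctan2(d[1],d[0])))
q("carton",[(58,263),(275,277),(262,458),(42,443)],.1)
q("tags",[(446,40),(653,74),(653,74),(446,40)],.15)
R=r.read_state()["tcp_rot"]; print("tool x yaw",np.degrees(np.arctan2(R[1,0],R[0,0])))
E
```

```text
L [670.5  45.2] edges [45.7 52.5 47.2 52. ] edge01 dir -93.2
R [ 645.4 -122.3] edges [46.4 50.8 46.1 51.7] edge01 dir -94.3
row [ -25.07251844 -167.47190678] 169.33833217323559 -98.51461491652914
carton [447.2 268.8] edges [179.4 149.2 179.7 148.4] edge01 dir -92.4
tags [693.4 -44.4] edges [167.6   0.  167.6   0. ] edge01 dir -98.3
tool x yaw 18.208609239660472
```

Emit:
apply_moves([
  [1, [0.25, -0.25, 0], [0, 0, 0.04]],
  [1, [0.5, -0.5, 0], [0, 0, 0.08]],
  [1, [0.75, -0.75, 0], [0, 0, 0.12]],
  [1, [1, -1, 0], [0, 0, 0.148]],
  [1, [1, -1, 0], [0, 0, 0.148]],
], force=50)

```text
clock: 0.6
ee_pos: [0.2577, -0.3913, 0.2456]
tcp_rot: [[0.989, -0.148, 0.001], [-0.148, -0.989, 0.0], [0.001, -0.0, -1.0]]
contact_force: [-0.3, -0.1, 0.1]
finger_gap: 0.994
gripper_force: 0.0
```

Emit:
apply_moves([
  [1, [0.25, -0.24, 0], [0, 0, 0]],
  [1, [0.5, -0.48, 0], [0, 0, 0]],
  [1, [0.75, -0.72, 0], [0, 0, 0]],
  [1, [0.95, -0.91, 0], [0, 0, 0]],
])

```text
clock: 1.0
ee_pos: [0.3862, -0.3022, 0.2451]
tcp_rot: [[0.989, -0.146, -0.0], [-0.146, -0.989, 0.0], [-0.0, -0.0, -1.0]]
contact_force: [0.4, -0.4, -0.3]
finger_gap: 1.006
gripper_force: 0.0
```

Emit:
apply_moves([
  [1, [0.25, -0.24, 0], [0, 0, 0]],
  [1, [0.5, -0.48, 0], [0, 0, 0]],
  [1, [0.75, -0.72, 0], [0, 0, 0]],
  [1, [0.95, -0.91, 0], [0, 0, 0]],
  [1, [0.95, -0.91, 0], [0, 0, 0]],
])

```text
clock: 1.5
ee_pos: [0.516, -0.2101, 0.2445]
tcp_rot: [[0.99, -0.143, -0.001], [-0.143, -0.99, 0.001], [-0.001, -0.001, -1.0]]
contact_force: [-0.1, -0.3, 0.3]
finger_gap: 0.997
gripper_force: 0.0
```

Emit:
apply_moves([
  [1, [0.25, -0.24, 0], [0, 0, 0]],
  [1, [0.5, -0.48, 0], [0, 0, 0]],
  [1, [0.75, -0.7, 0], [0, 0, 0]],
  [1, [0.95, -0.885, 0], [0, 0, 0]],
  [1, [0.95, -0.885, 0], [0, 0, 0]],
  [1, [0.95, -0.885, 0], [0, 0, 0]],
])

```text
clock: 2.1
ee_pos: [0.6419, -0.1241, 0.2446]
tcp_rot: [[0.989, -0.146, -0.001], [-0.146, -0.989, 0.0], [-0.001, 0.0, -1.0]]
contact_force: [-0.2, 0.5, -0.0]
finger_gap: 1.0
gripper_force: 0.0
```

```bash
python3 - <<'E'
from rig import r, read_camera
import cv2, numpy as np
s=r.read_state(); print(s["ee_pos"],s["tcp_rot"][0,:2],s["contact_force"],s["qpos"])
c=read_camera("wrist"); cv2.imwrite("pics/w1.png",c["frame"][:,:,::-1]); np.savez("w1.npz",**c); print(c["eye"])
E
```

```text
[ 0.64188462 -0.12412366  0.24455332] [ 0.98930675 -0.14584384] [-0.17529368  0.51216999 -0.01352442] [-1.76839949e+01  1.81636336e+01  7.07867600e+01 -1.39414743e-02
  9.11243664e+01  8.07018887e+01]
[ 0.71584451 -0.13448239  0.37387556]
```

View pics/w1.png

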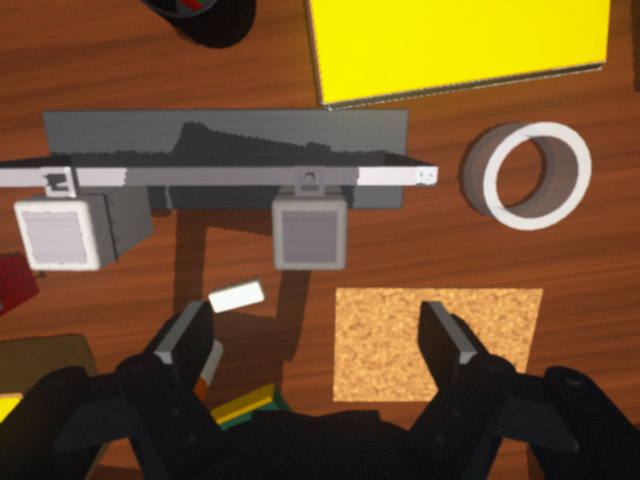

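The wrist view shows the rack square to the tool. The right lid spans x 274–347 and y 195–269, and the left lid spans about (15–102, 200–270). I cast rays to check both.

```bash
python3 - <<'E'
from h import *
c=dict(np.load("w1.npz"))
for p in ([(274,195),(347,195),(346,269),(274,269)],[(15,202),(90,199),(102,268),(28,270)]):
    w=ray(c,p,.15)[:,:2]*1000; print(w.mean(0).round(1),np.linalg.norm(np.roll(w,-1,0)-w,axis=1).round(1))
w=ray(c,[(45,175),(400,176)],.13)[:,:2]; d=w[0]-w[1]; print("bar",np.degrees(np.arctan2(d[1],d[0])))
E
```

```text
[ 650.6 -121.5] [46.8 51.1 49.2 51.1]
[673.4  45.3] [50.  48.  52.2 47.9]
bar 81.38942240808849
```

Emit:
apply_moves([
  [1, [0.05, -0.025, 0.25], [0, 0, 0]],
  [1, [0.05, -0.025, 0.5], [0, 0, 0]],
  [1, [0.05, -0.025, 0.75], [0, 0, 0]],
  [1, [0.05, -0.025, 1.0], [0, 0, 0]],
  [1, [0.05, -0.025, 1.0], [0, 0, 0]],
  [1, [0.05, -0.025, 1.0], [0, 0, 0]],
])

```text
clock: 2.75
ee_pos: [0.648, -0.1226, 0.1264]
tcp_rot: [[0.989, -0.148, 0.0], [-0.148, -0.989, -0.0], [0.0, 0.0, -1.0]]
contact_force: [-0.2, -0.0, 0.6]
finger_gap: 1.003
gripper_force: 0.0
```

Emit:
apply_moves([
  [0.6, [0, 0, 0], [0, 0, 0]],
  [0.5, [0, 0, 0], [0, 0, 0]],
  [0.4, [0, 0, 0], [0, 0, 0]],
  [0.3, [0, 0, 0], [0, 0, 0]],
  [0.3, [0, 0, 0], [0, 0, 0]],
  [0.3, [0, 0, 0], [0, 0, 0]],
  [0.3, [0, 0, 0], [0, 0, 0]],
], force=50)

```text
clock: 3.45
ee_pos: [0.6488, -0.1219, 0.1269]
tcp_rot: [[0.989, -0.147, 0.002], [-0.147, -0.989, -0.001], [0.002, 0.0, -1.0]]
contact_force: [-3.7, -1.0, 7.5]
finger_gap: 0.579
gripper_force: 50.4
```

Emit:
apply_moves([
  [0.3, [0, 0, -0.08], [0, 0, 0]],
  [0.3, [0, 0, -0.17], [0, 0, 0]],
  [0.3, [0, 0, -0.25], [0, 0, 0]],
  [0.3, [0, 0, -0.33], [0, 0, 0]],
  [0.3, [0, 0, -0.4], [0, 0, 0]],
  [0.3, [0, 0, -0.4], [0, 0, 0]],
  [0.3, [0, 0, -0.4], [0, 0, 0]],
  [0.3, [0, 0, -0.4], [0, 0, 0]],
  [0.3, [0, 0, -0.4], [0, 0, 0]],
])

```text
clock: 4.35
ee_pos: [0.6482, -0.1216, 0.1727]
tcp_rot: [[0.989, -0.147, -0.001], [-0.147, -0.989, 0.0], [-0.001, -0.0, -1.0]]
contact_force: [0.3, 0.1, -5.2]
finger_gap: 0.578
gripper_force: 54.8
```

```bash
python3 - <<'E'
from rig import r, read_camera
import numpy as np, cv2
F=[]
for i in range(8):
    c=read_camera("wrist"); s=r.read_state(); F.append(np.r_[s["contact_force"],s["wrist_torque"]])
print(np.mean(F,0).round(3),np.std(F,0).round(2),s["ee_pos"],s["finger_gap"]); cv2.imwrite("pics/w2.png",c["frame"][:,:,::-1])
E
```

```text
[-5.500e-02 -1.810e-01 -4.931e+00 -5.000e-03 -1.000e-03 -2.000e-03] [0.37 0.61 0.41 0.02 0.03 0.03] [ 0.64842461 -0.1216656   0.17328585] 0.578201771921831
```

View pics/w2.png

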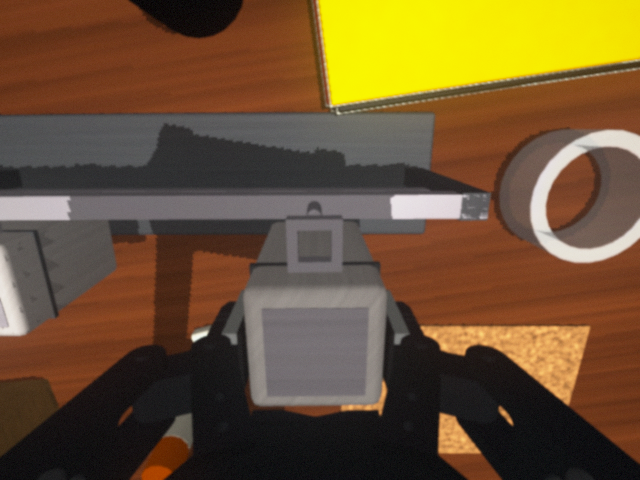

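R weighs about 4.9 N (0.50 kg) and hangs free, its eye at about (315,245) in the wrist view. It is almost certainly the heavier one, but I still need to feel the other. I park R on the far end of the pad.

Emit:
apply_moves([
  [0.3, [-0.12, 0, 0], [0, 0, 0]],
  [0.3, [-0.35, 0.1, 0], [0, 0, 0]],
  [0.3, [-0.6, 0.25, 0], [0, 0, 0]],
  [0.3, [-0.8, 0.45, 0], [0, 0, 0]],
  [0.3, [-1, 0.65, 0], [0, 0, 0]],
  [0.3, [-1, 0.72, 0], [0, 0, 0]],
])

```text
clock: 5.35
ee_pos: [0.5147, -0.1908, 0.1738]
tcp_rot: [[0.989, -0.148, -0.0], [-0.148, -0.989, -0.001], [-0.0, 0.001, -1.0]]
contact_force: [0.6, 0.2, -4.4]
finger_gap: 0.58
gripper_force: 54.7
```

Emit:
apply_moves([
  [0.3, [-0.1, 0.2, 0], [0, 0, 0]],
  [0.3, [-0.25, 0.45, 0], [0, 0, 0]],
  [0.3, [-0.4, 0.7, 0], [0, 0, 0]],
  [0.3, [-0.5, 0.9, 0], [0, 0, 0]],
  [0.3, [-0.56, 1, 0], [0, 0, 0]],
  [0.3, [-0.56, 1, 0], [0, 0, 0]],
  [0.3, [-0.56, 1, 0], [0, 0, 0]],
])

```text
clock: 6.05
ee_pos: [0.4333, -0.2981, 0.1733]
tcp_rot: [[0.989, -0.147, 0.0], [-0.147, -0.989, 0.0], [0.0, -0.0, -1.0]]
contact_force: [-0.1, 0.1, -4.1]
finger_gap: 0.575
gripper_force: 54.7
```

Emit:
apply_moves([
  [0.3, [0, 0, 0.15], [0, 0, 0]],
  [0.3, [0, 0, 0.35], [0, 0, 0]],
  [0.3, [0, 0, 0.55], [0, 0, 0]],
  [0.3, [0, 0, 0.7], [0, 0, 0]],
  [0.3, [0, 0, 0.78], [0, 0, 0]],
  [0.3, [0, 0, 0.81], [0, 0, 0]],
  [0.3, [0, 0, 0.82], [0, 0, 0]],
  [0.3, [0, 0, 0.82], [0, 0, 0]],
  [0.3, [0, 0, 0.82], [0, 0, 0]],
])

```text
clock: 6.95
ee_pos: [0.4333, -0.2986, 0.0757]
tcp_rot: [[0.989, -0.147, 0.001], [-0.147, -0.989, -0.001], [0.001, 0.001, -1.0]]
contact_force: [-0.1, -0.2, -4.4]
finger_gap: 0.583
gripper_force: 54.6
```

Emit:
apply_moves([
  [0.3, [0, 0, 0.008], [0, 0, 0]],
  [0.3, [0, 0, 0.016], [0, 0, 0]],
  [0.3, [0, 0, 0.02], [0, 0, 0]],
  [0.3, [0, 0, 0.02], [0, 0, 0]],
])

```text
clock: 7.35
ee_pos: [0.4329, -0.2984, 0.0725]
tcp_rot: [[0.989, -0.147, -0.0], [-0.147, -0.989, 0.0], [-0.0, -0.0, -1.0]]
contact_force: [0.9, -0.2, -4.6]
finger_gap: 0.578
gripper_force: 54.6
```

Not in contact yet, so I creep down in 0.6 mm steps.

Emit:
apply_moves([
  [0.3, [0, 0, 0.005], [0, 0, 0]],
  [0.3, [0, 0, 0.01], [0, 0, 0]],
  [0.3, [0, 0, 0.01], [0, 0, 0]],
])

```text
clock: 7.65
ee_pos: [0.4331, -0.2984, 0.0716]
tcp_rot: [[0.989, -0.147, 0.0], [-0.147, -0.989, -0.0], [0.0, 0.0, -1.0]]
contact_force: [-0.1, 1.5, 0.9]
finger_gap: 0.583
gripper_force: 55.5
```

Emit:
apply_moves([
  [0.7, [0, 0, 0], [0, 0, 0]],
  [1, [0, 0, 0], [0, 0, 0]],
  [1, [0, 0, 0], [0, 0, 0]],
  [1, [0, 0, 0], [0, 0, 0]],
  [1, [0, 0, -0.2], [0, 0, 0]],
  [1, [0, 0, -0.6], [0, 0, 0]],
  [1, [0, 0, -1], [0, 0, 0]],
  [1, [0, 0, -1], [0, 0, 0]],
])

```text
clock: 8.45
ee_pos: [0.4346, -0.2998, 0.1978]
tcp_rot: [[0.989, -0.147, 0.007], [-0.147, -0.989, -0.006], [0.008, 0.005, -1.0]]
contact_force: [1.0, 0.1, -1.2]
finger_gap: 0.999
gripper_force: 0.0
```

```bash
python3 - <<'E'
from rig import r, read_camera
import cv2, numpy as np
s=r.read_state(); print(s["ee_pos"],s["contact_force"])
c=read_camera("scene"); cv2.imwrite("pics/s2.png",c["frame"][:,:,::-1])
E
```

```text
[ 0.43456211 -0.29978013  0.19776085] [ 0.98802254  0.11080517 -1.20506079]
```

View pics/s2.png

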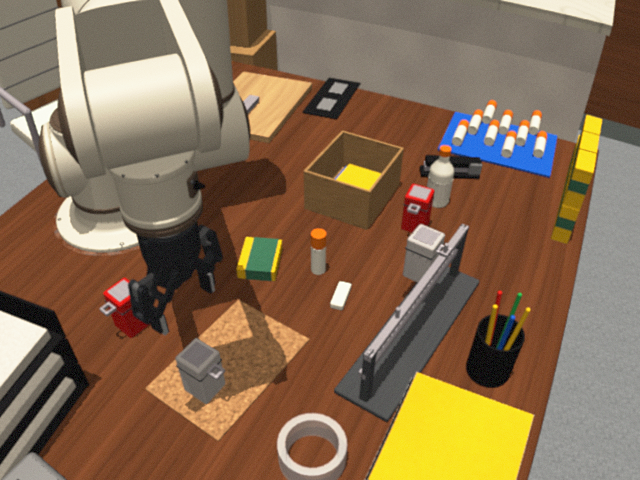

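R stands upright on the pad at about (200,370), and L still hangs at (425,250). Moving to L.

Emit:
apply_moves([
  [1, [0.15, -0.3, -0.1], [0, 0, 0]],
  [1, [0.3, -0.65, -0.2], [0, 0, 0]],
  [1, [0.51, -1, -0.25], [0, 0, 0]],
  [1, [0.51, -1, -0.25], [0, 0, 0]],
])

```text
clock: 8.9
ee_pos: [0.5135, -0.1847, 0.2212]
tcp_rot: [[0.99, -0.142, 0.001], [-0.142, -0.99, 0.001], [0.001, -0.001, -1.0]]
contact_force: [-0.0, -0.9, -0.6]
finger_gap: 1.002
gripper_force: 0.0
```

Emit:
apply_moves([
  [1, [0.15, -0.33, 0], [0, 0, 0]],
  [1, [0.33, -0.67, 0], [0, 0, 0]],
  [1, [0.51, -1, 0], [0, 0, 0]],
  [1, [0.51, -1, 0], [0, 0, 0]],
])

```text
clock: 9.3
ee_pos: [0.5909, -0.0753, 0.2197]
tcp_rot: [[0.99, -0.143, -0.001], [-0.143, -0.99, 0.002], [-0.002, -0.001, -1.0]]
contact_force: [-0.1, -0.5, -0.6]
finger_gap: 0.998
gripper_force: 0.0
```

Emit:
apply_moves([
  [1, [0.15, -0.33, 0], [0, 0, 0]],
  [1, [0.33, -0.67, 0], [0, 0, 0]],
  [1, [0.51, -1, 0], [0, 0, 0]],
  [1, [0.51, -1.0, 0], [0, 0, 0]],
  [1, [0.51, -1.0, 0], [0, 0, 0]],
  [1, [0.51, -1.0, 0], [0, 0, 0]],
])

```text
clock: 9.9
ee_pos: [0.6669, 0.0297, 0.2207]
tcp_rot: [[0.989, -0.147, -0.001], [-0.147, -0.989, -0.0], [-0.001, 0.0, -1.0]]
contact_force: [0.4, 0.6, 0.2]
finger_gap: 0.997
gripper_force: 0.0
```

Emit:
apply_moves([
  [1, [0.026, -0.137, 0], [0, 0, 0]],
  [1, [0.026, -0.137, 0.2], [0, 0, 0]],
  [1, [0.026, -0.137, 0.45], [0, 0, 0]],
  [1, [0.026, -0.137, 0.7], [0, 0, 0]],
  [1, [0.026, -0.137, 0.785], [0, 0, 0]],
  [1, [0.026, -0.137, 0.785], [0, 0, 0]],
  [1, [0.026, -0.137, 0.785], [0, 0, 0]],
])

```text
clock: 10.6
ee_pos: [0.6734, 0.0465, 0.1287]
tcp_rot: [[0.989, -0.147, 0.002], [-0.147, -0.989, 0.0], [0.002, -0.0, -1.0]]
contact_force: [0.3, 0.7, -0.4]
finger_gap: 0.999
gripper_force: 0.0
```

Emit:
apply_moves([
  [0.6, [0, 0, 0], [0, 0, 0]],
  [0.5, [0, 0, 0], [0, 0, 0]],
  [0.4, [0, 0, 0], [0, 0, 0]],
  [0.3, [0, 0, 0], [0, 0, 0]],
  [0.3, [0, 0, 0], [0, 0, 0]],
  [0.3, [0, 0, 0], [0, 0, 0]],
  [0.3, [0, 0, 0], [0, 0, 0]],
], force=50)

```text
clock: 11.3
ee_pos: [0.6732, 0.0466, 0.1283]
tcp_rot: [[0.989, -0.147, 0.001], [-0.147, -0.989, -0.0], [0.001, -0.0, -1.0]]
contact_force: [-0.9, -0.7, 6.4]
finger_gap: 0.579
gripper_force: 50.7
```

Emit:
apply_moves([
  [0.3, [0, 0, -0.08], [0, 0, 0]],
  [0.3, [0, 0, -0.17], [0, 0, 0]],
  [0.3, [0, 0, -0.25], [0, 0, 0]],
  [0.3, [0, 0, -0.33], [0, 0, 0]],
  [0.3, [0, 0, -0.4], [0, 0, 0]],
  [0.3, [0, 0, -0.4], [0, 0, 0]],
  [0.3, [0, 0, -0.4], [0, 0, 0]],
  [0.3, [0, 0, -0.4], [0, 0, 0]],
  [0.3, [0, 0, -0.4], [0, 0, 0]],
])

```text
clock: 12.2
ee_pos: [0.6727, 0.0466, 0.1746]
tcp_rot: [[0.989, -0.147, -0.001], [-0.147, -0.989, 0.0], [-0.001, -0.0, -1.0]]
contact_force: [0.3, 0.5, -1.7]
finger_gap: 0.575
gripper_force: 53.1
```

```bash
python3 - <<'E'
from rig import r, read_camera
import numpy as np, cv2
F=[]
for i in range(8):
    c=read_camera("wrist"); s=r.read_state(); F.append(np.r_[s["contact_force"],s["wrist_torque"]])
print(np.mean(F,0).round(3),s["ee_pos"],s["finger_gap"])
E
```

```text
[ 0.235  0.202 -1.154  0.005 -0.019 -0.022] [0.67288547 0.04659933 0.17510528] 0.5818501320190947
```

L weighs about 1.15 N (0.12 kg), so it is clearly the lighter one. I place it on the near end of the pad.

Emit:
apply_moves([
  [0.3, [-0.12, 0, -0.05], [0, 0, 0]],
  [0.3, [-0.3, 0.05, -0.1], [0, 0, 0]],
  [0.3, [-0.5, 0.2, -0.1], [0, 0, 0]],
  [0.3, [-0.65, 0.4, -0.1], [0, 0, 0]],
  [0.3, [-0.7, 0.5, -0.1], [0, 0, 0]],
])

```text
clock: 13.1
ee_pos: [0.5795, -0.0013, 0.1875]
tcp_rot: [[0.989, -0.147, 0.0], [-0.147, -0.989, -0.0], [0.0, 0.0, -1.0]]
contact_force: [0.9, 0.4, -1.7]
finger_gap: 0.577
gripper_force: 53.1
```

Emit:
apply_moves([
  [0.3, [-0.12, 0.22, 0], [0, 0, 0]],
  [0.3, [-0.25, 0.5, 0], [0, 0, 0]],
  [0.3, [-0.36, 0.7, 0], [0, 0, 0]],
  [0.3, [-0.425, 0.825, 0], [0, 0, 0]],
])

```text
clock: 13.5
ee_pos: [0.5153, -0.0923, 0.1873]
tcp_rot: [[0.989, -0.148, 0.0], [-0.148, -0.989, -0.0], [0.0, 0.0, -1.0]]
contact_force: [-0.1, 0.1, -1.6]
finger_gap: 0.578
gripper_force: 53.1
```

Emit:
apply_moves([
  [0.3, [-0.12, 0.22, 0], [0, 0, 0]],
  [0.3, [-0.25, 0.45, 0], [0, 0, 0]],
  [0.3, [-0.35, 0.65, 0], [0, 0, 0]],
  [0.3, [-0.41, 0.8, 0], [0, 0, 0]],
  [0.3, [-0.425, 0.825, 0], [0, 0, 0]],
  [0.3, [-0.425, 0.825, 0], [0, 0, 0]],
  [0.3, [-0.425, 0.825, 0], [0, 0, 0]],
])

```text
clock: 14.2
ee_pos: [0.4515, -0.1808, 0.1872]
tcp_rot: [[0.989, -0.146, 0.0], [-0.146, -0.989, 0.0], [0.0, -0.0, -1.0]]
contact_force: [0.1, 0.9, -2.3]
finger_gap: 0.579
gripper_force: 53.1
```

Emit:
apply_moves([
  [0.3, [0, 0, 0.15], [0, 0, 0]],
  [0.3, [0, 0, 0.35], [0, 0, 0]],
  [0.3, [0, 0, 0.55], [0, 0, 0]],
  [0.3, [0, 0, 0.75], [0, 0, 0]],
  [0.3, [0, 0, 0.87], [0, 0, 0]],
  [0.3, [0, 0, 0.91], [0, 0, 0]],
  [0.3, [0, 0, 0.925], [0, 0, 0]],
  [0.3, [0, 0, 0.925], [0, 0, 0]],
  [0.3, [0, 0, 0.925], [0, 0, 0]],
])

```text
clock: 15.1
ee_pos: [0.4515, -0.1814, 0.0769]
tcp_rot: [[0.989, -0.146, 0.001], [-0.146, -0.989, -0.001], [0.001, 0.0, -1.0]]
contact_force: [0.5, 0.0, -1.2]
finger_gap: 0.577
gripper_force: 53.2
```

Emit:
apply_moves([
  [0.3, [0, 0, 0.005], [0, 0, 0]],
  [0.3, [0, 0, 0.01], [0, 0, 0]],
  [0.3, [0, 0, 0.015], [0, 0, 0]],
  [0.3, [0, 0, 0.015], [0, 0, 0]],
])

```text
clock: 15.5
ee_pos: [0.451, -0.1813, 0.0743]
tcp_rot: [[0.989, -0.147, -0.0], [-0.147, -0.989, 0.0], [-0.0, -0.0, -1.0]]
contact_force: [-0.0, 0.3, -1.9]
finger_gap: 0.575
gripper_force: 53.2
```

Emit:
apply_moves([
  [0.3, [0, 0, 0.005], [0, 0, 0]],
  [0.3, [0, 0, 0.01], [0, 0, 0]],
  [0.3, [0, 0, 0.01], [0, 0, 0]],
  [0.3, [0, 0, 0.01], [0, 0, 0]],
])

```text
clock: 15.9
ee_pos: [0.451, -0.1813, 0.0731]
tcp_rot: [[0.989, -0.147, -0.0], [-0.147, -0.989, 0.0], [-0.0, -0.0, -1.0]]
contact_force: [-0.6, -0.2, -1.7]
finger_gap: 0.577
gripper_force: 53.2
```

Emit:
apply_moves([
  [0.3, [0, 0, 0.005], [0, 0, 0]],
  [0.3, [0, 0, 0.008], [0, 0, 0]],
  [0.3, [0, 0, 0.008], [0, 0, 0]],
  [0.3, [0, 0, 0.008], [0, 0, 0]],
])

```text
clock: 16.3
ee_pos: [0.4513, -0.1814, 0.0727]
tcp_rot: [[0.989, -0.147, 0.001], [-0.147, -0.989, -0.0], [0.001, 0.0, -1.0]]
contact_force: [-1.6, 1.4, 7.9]
finger_gap: 0.578
gripper_force: 54.6
```

Emit:
apply_moves([
  [0.7, [0, 0, 0], [0, 0, 0]],
  [1, [0, 0, 0], [0, 0, 0]],
  [1, [0, 0, 0], [0, 0, 0]],
  [1, [0, 0, 0], [0, 0, 0]],
  [1, [0, 0, -0.2], [0, 0, 0]],
  [1, [0, 0, -0.6], [0, 0, 0]],
  [1, [0, 0, -1], [0, 0, 0]],
  [1, [0, 0, -1], [0, 0, 0]],
  [1, [0, 0, -1], [0, 0, 0]],
])

```text
clock: 17.2
ee_pos: [0.4514, -0.1815, 0.1931]
tcp_rot: [[0.989, -0.147, 0.002], [-0.147, -0.989, -0.001], [0.002, 0.001, -1.0]]
contact_force: [0.9, 0.3, -0.7]
finger_gap: 0.997
gripper_force: 0.0
```

Emit:
apply_moves([
  [1, [0, 0.3, 0], [0, 0, 0]],
  [1, [0, 0.65, 0], [0, 0, 0]],
  [1, [-0.005, 0.986, 0], [0, 0, 0]],
  [1, [-0.005, 0.986, 0], [0, 0, 0]],
  [1, [-0.005, 0.986, 0], [0, 0, 0]],
  [1, [-0.005, 0.986, 0], [0, 0, 0]],
])

```text
clock: 17.8
ee_pos: [0.433, -0.2975, 0.1913]
tcp_rot: [[0.989, -0.146, -0.001], [-0.146, -0.989, 0.001], [-0.001, -0.001, -1.0]]
contact_force: [-0.3, 0.3, 0.0]
finger_gap: 1.0
gripper_force: 0.0
```

```bash
python3 - <<'E'
from rig import r, read_camera
import cv2, numpy as np
s=r.read_state(); print(s["ee_pos"],s["tcp_rot"][0,:2],s["contact_force"])
c=read_camera("wrist"); np.savez("w3.npz",**c);a=c["frame"]; b=read_camera("scene")["frame"]
cv2.imwrite("pics/s3.png",np.hstack([cv2.resize(a,(400,300)),b[180:480,50:450]])[:,:,::-1])
E
```

```text
[ 0.43296943 -0.29750378  0.19127635] [ 0.98922519 -0.14639811] [-0.27878561  0.33623439  0.03730939]
```

View pics/s3.png

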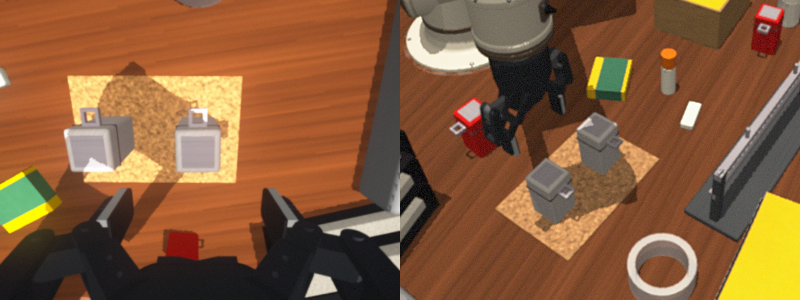

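Both tins stand upright on the pad, at (98,145) and (198,145) in the left panel. Now I regrasp R, the heavier one.

Emit:
apply_moves([
  [1, [0, 0.008, 0.25], [0, 0, 0]],
  [1, [0, 0.008, 0.5], [0, 0, 0]],
  [1, [0, 0.008, 0.75], [0, 0, 0]],
  [1, [0, 0.008, 0.95], [0, 0, 0]],
  [1, [0, 0.008, 0.975], [0, 0, 0]],
  [1, [0, 0.008, 0.975], [0, 0, 0]],
])

```text
clock: 18.5
ee_pos: [0.4331, -0.2987, 0.0754]
tcp_rot: [[0.989, -0.146, -0.0], [-0.146, -0.989, 0.001], [-0.0, -0.0, -1.0]]
contact_force: [0.2, -0.6, 0.3]
finger_gap: 0.997
gripper_force: 0.0
```

Emit:
apply_moves([
  [0.6, [0, 0, 0], [0, 0, 0]],
  [0.5, [0, 0, 0], [0, 0, 0]],
  [0.4, [0, 0, 0], [0, 0, 0]],
  [0.3, [0, 0, 0], [0, 0, 0]],
  [0.3, [0, 0, 0], [0, 0, 0]],
  [0.3, [0, 0, 0], [0, 0, 0]],
  [0.3, [0, 0, 0], [0, 0, 0]],
], force=50)

```text
clock: 19.2
ee_pos: [0.4335, -0.2994, 0.0764]
tcp_rot: [[0.989, -0.147, 0.002], [-0.147, -0.989, -0.001], [0.002, 0.001, -1.0]]
contact_force: [0.1, 3.1, 8.2]
finger_gap: 0.575
gripper_force: 51.0
```

Emit:
apply_moves([
  [0.3, [0, 0, -0.05], [0, 0, 0]],
  [0.3, [0, 0, -0.15], [0, 0, 0]],
  [0.3, [0, 0, -0.35], [0, 0, 0]],
  [0.3, [0, 0, -0.6], [0, 0, 0]],
  [0.3, [0, 0, -0.8], [0, 0, 0]],
  [0.3, [0, 0, -0.95], [0, 0, 0]],
  [0.3, [0, 0, -1], [0, 0, 0]],
  [0.3, [0, 0, -1], [0, 0, 0]],
])

```text
clock: 20.0
ee_pos: [0.4331, -0.2994, 0.196]
tcp_rot: [[0.989, -0.147, 0.001], [-0.147, -0.989, -0.001], [0.001, 0.001, -1.0]]
contact_force: [-0.2, 0.2, -5.7]
finger_gap: 0.575
gripper_force: 53.3
```

Emit:
apply_moves([
  [0.3, [0, 0, -0.1], [0, 0, 0]],
  [0.3, [0, 0, -0.25], [0, 0, 0]],
  [0.3, [0, 0, -0.25], [0, 0, 0]],
  [0.3, [0, 0, -0.25], [0, 0, 0]],
])

```text
clock: 20.4
ee_pos: [0.4329, -0.2992, 0.2246]
tcp_rot: [[0.989, -0.147, -0.0], [-0.147, -0.989, 0.0], [-0.0, -0.0, -1.0]]
contact_force: [-0.7, 0.0, -5.7]
finger_gap: 0.583
gripper_force: 53.4
```

Emit:
apply_moves([
  [0.3, [-0.02, -0.15, 0], [0, 0, 0]],
  [0.3, [-0.06, -0.45, 0], [0, 0, 0]],
  [0.3, [-0.09, -0.75, 0], [0, 0, 0]],
  [0.3, [-0.116, -0.94, 0], [0, 0, 0]],
])

```text
clock: 20.8
ee_pos: [0.4352, -0.1829, 0.2242]
tcp_rot: [[0.989, -0.146, -0.001], [-0.146, -0.989, 0.001], [-0.001, -0.001, -1.0]]
contact_force: [0.7, 0.3, -4.9]
finger_gap: 0.575
gripper_force: 53.6
```

Emit:
apply_moves([
  [0.3, [-0.03, -0.25, 0], [0, 0, 0]],
  [0.3, [-0.06, -0.5, 0], [0, 0, 0]],
  [0.3, [-0.09, -0.75, 0], [0, 0, 0]],
  [0.3, [-0.116, -0.94, 0], [0, 0, 0]],
])

```text
clock: 21.2
ee_pos: [0.4378, -0.0698, 0.2243]
tcp_rot: [[0.989, -0.146, -0.001], [-0.146, -0.989, 0.001], [-0.001, -0.001, -1.0]]
contact_force: [1.4, -0.7, -4.4]
finger_gap: 0.578
gripper_force: 53.6
```

Emit:
apply_moves([
  [0.3, [-0.03, -0.25, 0], [0, 0, 0]],
  [0.3, [-0.06, -0.5, 0], [0, 0, 0]],
  [0.3, [-0.09, -0.75, 0], [0, 0, 0]],
  [0.3, [-0.116, -0.94, 0], [0, 0, 0]],
])

```text
clock: 21.6
ee_pos: [0.4404, 0.0437, 0.2243]
tcp_rot: [[0.989, -0.146, -0.001], [-0.146, -0.989, 0.001], [-0.001, -0.0, -1.0]]
contact_force: [0.5, -0.5, -4.8]
finger_gap: 0.576
gripper_force: 53.6
```

Emit:
apply_moves([
  [0.3, [-0.03, -0.25, 0], [0, 0, 0]],
  [0.3, [-0.06, -0.5, 0], [0, 0, 0]],
  [0.3, [-0.09, -0.75, 0], [0, 0, 0]],
  [0.3, [-0.116, -0.94, 0], [0, 0, 0]],
  [0.3, [-0.116, -0.94, 0], [0, 0, 0]],
])

```text
clock: 22.1
ee_pos: [0.443, 0.1578, 0.2241]
tcp_rot: [[0.99, -0.144, -0.002], [-0.144, -0.99, 0.001], [-0.002, -0.0, -1.0]]
contact_force: [0.3, -0.2, -5.5]
finger_gap: 0.573
gripper_force: 54.0
```

Emit:
apply_moves([
  [0.3, [-0.03, -0.25, 0], [0, 0, 0]],
  [0.3, [-0.06, -0.5, 0], [0, 0, 0]],
  [0.3, [-0.08, -0.7, 0], [0, 0, 0]],
  [0.3, [-0.095, -0.85, 0], [0, 0, 0]],
  [0.3, [-0.103, -0.92, 0], [0, 0, 0]],
  [0.3, [-0.103, -0.92, 0], [0, 0, 0]],
  [0.3, [-0.103, -0.92, 0.1], [0, 0, 0]],
  [0.3, [-0.103, -0.92, 0.2], [0, 0, 0]],
  [0.3, [-0.103, -0.92, 0.27], [0, 0, 0]],
  [0.3, [-0.103, -0.92, 0.3], [0, 0, 0]],
  [0.3, [-0.103, -0.92, 0.3], [0, 0, 0]],
  [0.3, [-0.103, -0.92, 0.3], [0, 0, 0]],
])

```text
clock: 23.3
ee_pos: [0.4482, 0.2662, 0.1894]
tcp_rot: [[0.989, -0.147, 0.0], [-0.147, -0.989, 0.0], [0.0, -0.0, -1.0]]
contact_force: [-0.4, -0.6, -5.0]
finger_gap: 0.579
gripper_force: 54.8
```

```bash
python3 - <<'E'
from rig import r, read_camera
import cv2, numpy as np
s=r.read_state(); print(s["ee_pos"],s["contact_force"],s["joint_velocities"].round(2))
c=read_camera("scene"); np.savez("s4.npz",**c);a=cv2.resize(c["frame"][60:240,260:460],(600,540),interpolation=cv2.INTER_CUBIC)
cv2.imwrite("pics/s4.png",a[:,:,::-1])
w=read_camera("wrist");t=read_camera("top")["frame"]; np.savez("w4.npz",**w); w=w["frame"]
cv2.imwrite("pics/w4.png",np.hstack([cv2.resize(w,(400,300)),cv2.resize(t,(400,300))])[:,:,::-1])
E
```

```text
[0.44818027 0.26618642 0.18943113] [-0.41673597 -0.61383074 -4.97285584] [ 0.19 -0.24 -0.39  0.01 -0.03 -0.03]
```

View pics/s4.png

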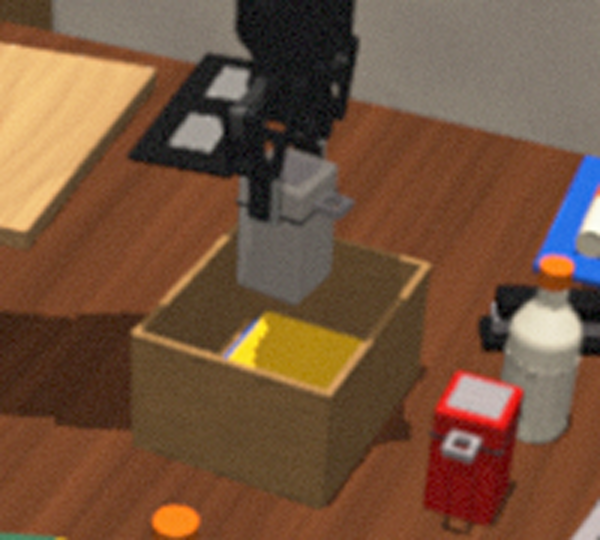

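View pics/w4.png

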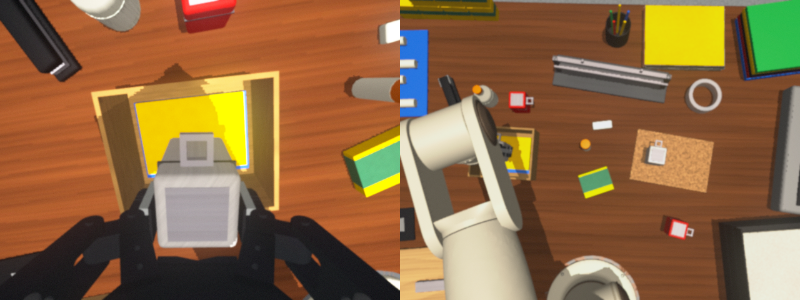

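The scene crop shows R upright over the carton, its lowest corner at about (293,302) in the crop. The rim corners are (135,332),(335,390),(428,263),(225,235). I check centring and height by rays.

```bash
python3 - <<'E'
from h import *
c=dict(np.load("s4.npz"))
f=lambda p:np.array(p,float)/3+[260,60]
w=ray(c,f([(135,332),(335,390),(428,263),(225,235)]),.1)*1000; print("carton",w.mean(0).round(1),w[:,:2].round(0).tolist())
a=np.radians(-8.5);R=np.array([[np.cos(a),-np.sin(a)],[np.sin(a),np.cos(a)]])
cor=np.array([[-25,-25],[25,-25],[25,25],[-25,25]])@R.T+[448.2,266.2]; print("expected",cor.round(0).tolist())
for z in(.1,.11,.115,.12,.13): print(z,(ray(c,f([(240,283),(293,302),(332,270)]),z)[:,:2]*1000).round(0).tolist())
E
```

```text
carton [451.7 264.8 100. ] [[376.0, 187.0], [524.0, 187.0], [528.0, 359.0], [380.0, 327.0]]
expected [[420.0, 245.0], [469.0, 238.0], [477.0, 287.0], [427.0, 295.0]]
0.1 [[416.0, 274.0], [459.0, 268.0], [468.0, 319.0]]
0.11 [[422.0, 260.0], [464.0, 255.0], [474.0, 304.0]]
0.115 [[425.0, 253.0], [467.0, 248.0], [476.0, 297.0]]
0.12 [[427.0, 246.0], [469.0, 241.0], [479.0, 290.0]]
0.13 [[433.0, 233.0], [475.0, 228.0], [484.0, 276.0]]
```

Underside is at about 0.12 m and centred within a few mm. I lower it 4 mm, settle and hand in.

Emit:
apply_moves([
  [0.3, [0, -0.015, 0.015], [0, 0, 0]],
  [0.3, [0, -0.015, 0.035], [0, 0, 0]],
  [0.3, [0, -0.015, 0.035], [0, 0, 0]],
  [0.3, [0, -0.015, 0.035], [0, 0, 0]],
  [0.3, [0, -0.015, 0.035], [0, 0, 0]],
  [0.3, [0, -0.015, 0.035], [0, 0, 0]],
  [0.3, [0, -0.015, 0.035], [0, 0, 0]],
  [0.3, [0, -0.015, 0.035], [0, 0, 0]],
])

```text
clock: 24.25
ee_pos: [0.4483, 0.2681, 0.185]
tcp_rot: [[0.989, -0.147, -0.0], [-0.147, -0.989, 0.0], [-0.0, -0.0, -1.0]]
contact_force: [-0.1, 0.6, -4.2]
finger_gap: 0.576
gripper_force: 54.8
```

```bash
python3 - <<'E'
from rig import r
s=r.read_state(); print(s["ee_pos"],s["contact_force"],s["joint_velocities"].round(2)); print(r.close_job())
E
```

```text
[0.44827402 0.26806746 0.18500153] [-0.08601588  0.59597327 -4.17746585] [ 0.03  0.09 -0.08  0.06 -0.01 -0.06]
the job is handed in; nothing more can be done
None
```

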